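# Shut and lock the lamp hatch of a microscope light source

## Task

The lamp in the microscope's light-source unit has been changed and its hatch still stands ajar. With the fingertips only - nothing is to be gripped or lifted - press the hatch down until it lies fully shut, then set a fingertip in the slot of the orange turn-fastener on it and turn it clockwise to its stop, so that the hatch is locked. Leave the things standing on the unit and around it where they are.

Things in the scene. Friction and masses are not known exactly. Their poses are not given: they have to be found in the camera images.
- light_source: White light-source unit, fixed on the bench, 300 (x) x 260 (y) x 120 mm high. Origin: centre of its underside, on the bench. Its -x side is the front, with dimmer and switch; z up. Its hatch opens at the front edge.
- lamp_hatch (a joint): Angle (rad) of the grey hatch on top: 0 = shut, grows as its front edge rises. A 4 mm plate, 210 mm long, 170 wide; hinge line along the unit's y at unit x = +100, z = 120 mm; front edge at unit x = -110. Stiff friction hinge: it stays where left; rigid stop when shut; about 3 N down at the front edge moves it. Shut, its upper face is 124 mm above the bench.
- hatch_front (a point): Point on the hatch's upper face, mid-width, on the flat 30 mm strip between the fastener's bezel and the front edge: 13 mm behind the front edge, 197 mm from the hinge. Moves with the hatch; x along the hatch towards the hinge, z out of its face. Shut, it lies at unit (-97, 0, 124) mm.
- turn_disc (a joint): Angle (rad) of the fastener's disc: 0 = unlocked, slot along the unit's y (white marks); grows clockwise from above to a hard stop at 1.571 = locked, slot along the unit's x (yellow mark). Friction 0.1 N m; stays where left. A steel tongue below it swings under the unit's top frame; with the hatch not fully down the tongue strikes the frame or holds the hatch up.
- slot_floor (a point): Centre of the slot's floor, on the disc's axis; y along the slot, z out of the hatch; turns with the disc. Orange disc, 60 mm diameter, flush in a fixed black bezel (62 mm bore, 76 outside). Slot 26 mm wide, 13 deep, straight across the disc, closed at its ends by the bezel. Hatch shut: at unit (-42, 0, 127) mm; disc and bezel tops 140 mm above the bench.
- eyepiece_mid (a point): Bystander: black eyepiece, 34 mm diameter, 50 mm high, standing loose on the top of the unit beside the hatch. Point half-way up.
- oil_bottle_mid (a point): Bystander: small amber bottle with black cap, 32 mm diameter, 75 mm high, standing loose on the bench. Point half-way up.
- old_lamp_mid (a point): Bystander: the old reflector lamp, 50 mm diameter, 44 mm high, face down on the bench. Point 20 mm up.
- slide_box_mid (a point): Bystander: blue slide box, 102 x 87 x 35 mm, loose on the bench. Point half-way up.

How it is judged:
On the way, in this order (a step that is already met when the one before it is completed fails the run):
1. the hatch is pressed down shut (value of joint lamp_hatch below 0.02 rad), for 0.2 s.
2. the fastener is turned clockwise to its stop with the hatch shut (value of joint turn_disc above 1.4 rad and value of joint lamp_hatch below 0.02 rad), for 0.2 s.
At the end, for the whole second after the job is handed in: The hatch is shut (within 0.02 rad, 4 mm at its front edge), the fastener is turned at least 1.40 rad, to within 10 degrees of its stop, and each bystander is within 15 mm of where it stood (all of step 2 and distance of each of eyepiece_mid, oil_bottle_mid, old_lamp_mid, slide_box_mid from where it was at the start of the episode below 0.015 m); the robot touches nothing.
It fails at once if a bystander is moved or lifted by more than 15 mm (distance of any of eyepiece_mid, oil_bottle_mid, old_lamp_mid, slide_box_mid from where it was at the start of the episode above 0.015 m).
It fails at once if the hatch is lifted wide open instead of shut (value of joint lamp_hatch above 0.62 rad).
It fails at once if the arm or the gripper's body, not the fingers, pushes on the unit or its hatch (contact force between the arm and light_source above 10 N).
It also fails if it takes over 48 s, if anything falls off the work surface, if the arm or the gripper's body presses on something with over 40 N, if the wrist force passes 120 N, or if a joint passes its speed limit or range.

## Robot

A 6-joint arm with a two-finger parallel gripper is mounted at the origin on the work surface. World frame = base frame: x ahead of the robot, y to its left, z up, the work surface at z = 0. Lengths are in m, angles in rad, forces in N, time in s.
With the tool pointing down it reaches from about 0.4 to 0.825 m from the base axis. Payload 7 kg.
Tool frame: the origin (TCP) lies midway between the tips of the shut fingers; the grasp point (between the pads) lies 19 mm behind it; z points along the fingers, x is the direction in which the jaws open and shut, and the axes are right-handed (so a half turn about z gives the same grasp; the last joint's range is limited). The gripper opens to 88 mm and grips with 3 to 60 N. Pads are 19 mm wide; open, the fingers measure 130 mm over their backs; the gripper's body (78 mm by 193 mm) begins 47 mm behind the grasp point.
Start: joints at [1.567, 0.359, 0.012, 0, -1.224, -0.288], TCP at [0.194, 0.646, 0.227] pointing down, gripper open.
Joint ranges: [-3.07, 3.07], [-1.43, 2.12], [-1.02, 1.25], [-3.03, 1.67], [-3.05, -0], [-3.03, 3.03]. Speed limits (rad/s): [2.39, 2.39, 3.01, 3.14, 3.14, 3.14].

## Interface

Orientations are given as [roll, pitch, yaw] about the fixed x, y, z axes, in that order (R = Rz(yaw) Ry(pitch) Rx(roll)).
In Python, from station import status, eyes, workorder gives the robot as it stands.
- The arm moves only by the shell command python3 -m jog 'ROWS' [OPENING] [FORCE]. ROWS is JSON, a list of rows, each a list of 6 numbers: the shift along the world's x, y, z in mm, then the turn, a rotation vector about the world's x, y, z in rad. A call has 1 to 12 rows; each row shifts and turns the pose as measured when the row begins; what a row does not reach is not made up. A row lasts 1/10 s, in which the tool goes at most 50 mm and 8.59 degrees, less where a joint would pass 70% of its speed; a pose out of reach is approached as far as the arm can. A call with a gripper value outside its range is refused whole. OPENING is the opening, from 0 (shut) to 1 (fully open), set as the call begins (- or left out, the last holds). The fingers move at their own pace and stop on an object; FORCE is the grip in N (left out, the last holds). Time passes only in rows, so rows that do not move let the fingers close. It gives the time, the measured TCP pose, the force and the opening at its end, in the units of the state.
- status.get_state(): the state, without advancing time (a new reading comes with each control period).
- eyes.grab_frame(name): name is "side" or "top"; returns the picture (480x640x3 uint8, blue, green, red); there is no depth.
- eyes.calibration(name): a dict with "camera_matrix" (3x3 intrinsics, pixels), "cam_to_world" (4x4, takes a point from camera to world coordinates). Camera axes: x right, y up, looking along -z (the intrinsics and any distortion apply to the point x, -y, -z); pixel columns grow to the right and rows downward; lengths in m; the calibration is good to about 2 mm. A picture is of the moment at which its call begins. calibration takes no time and is no camera call.
- workorder.job_done(): hands the job in, once; it reports no verdict.
The state is a dict: "t": time; "q": joint angles; "qd": joint speeds; "joint_efforts": joint torques, N m; "eef_pos": TCP position; "ee_rot": TCP orientation; "force": force on the tool from outside, world axes, zero at the start; "moment": the same for the moment, N m; "width": finger opening in m.
Only numpy, scipy, OpenCV 4.12 (cv2) and the standard library are available. Lean on these libraries where they do the work, as an engineer would, in place of code of your own. Each camera call takes 0.05 s, during which the arm holds its last target. There are 200 camera calls.

## Working session

There is one attempt and no reset: what is moved stays moved. The work goes in short steps, Python scripts to look and compute and a shell command to move; the robot and the scene stay as the last step left them, time stands still between calls to the robot, and variables do not carry over. Pictures are saved under pics/ and viewed, about 8 in all and at most 12, crops included, and the job is handed in when it is done.

```bash
mkdir -p pics; python3 - <<'E'
from station import status, eyes
import cv2,numpy as np
for n in("top","side"):
    f=eyes.grab_frame(n); cv2.imwrite(f"pics/{n}0.png",f)
    c=eyes.calibration(n); print(n,np.round(c["camera_matrix"],1).tolist(),np.round(c["cam_to_world"],3).tolist(),[k for k in c])
s=status.get_state();print(s)
E
```

```text
top [[614.3, 0.0, 315.6], [0.0, 614.3, 240.8], [0.0, 0.0, 1.0]] [[0.063, 0.976, -0.206, 0.323], [-0.998, 0.062, -0.011, 0.024], [0.002, 0.207, 0.978, 1.297], [0.0, 0.0, 0.0, 1.0]] ['camera_matrix', 'cam_to_world']
side [[490.2, 0.0, 315.5], [0.0, 490.2, 250.4], [0.0, 0.0, 1.0]] [[0.992, 0.074, -0.101, 0.477], [-0.126, 0.601, -0.789, -0.578], [0.002, 0.796, 0.606, 0.61], [0.0, 0.0, 0.0, 1.0]] ['camera_matrix', 'cam_to_world']
{'t': 0.1, 'q': array([ 1.56706002e+00,  3.59350544e-01,  1.11220364e-02, -2.98114026e-04,
       -1.22410095e+00, -2.88090901e-01]), 'qd': array([-0.00124323, -0.001282  ,  0.00132004, -0.00088063, -0.0005056 ,
        0.0027063 ]), 'joint_efforts': array([-1.53544024e-03, -5.84165418e+01,  2.93753064e+01,  7.01564535e+00,
        1.01342911e-02, -6.11078940e-05]), 'eef_pos': array([0.19410906, 0.64601675, 0.22568306]), 'ee_rot': array([-3.14142573e+00, -1.54957467e-03, -1.86272517e+00]), 'force': array([-1.29210734,  0.06490028, -0.06532906]), 'moment': array([-0.00715242, -0.03299924,  0.01337297]), 'width': 0.08727911294054976}
```

View pics/top0.png

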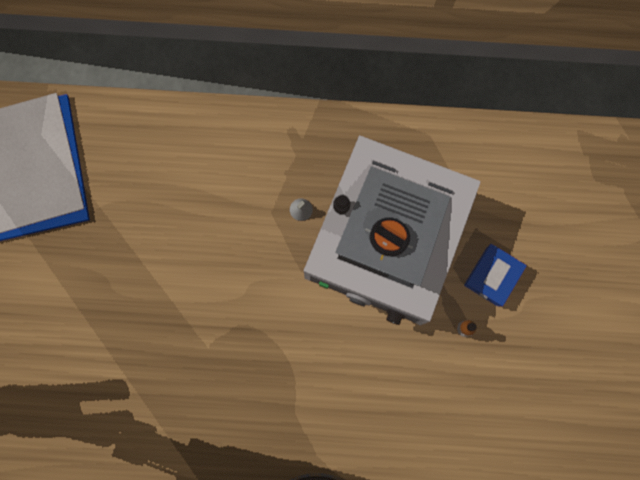

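View pics/side0.png

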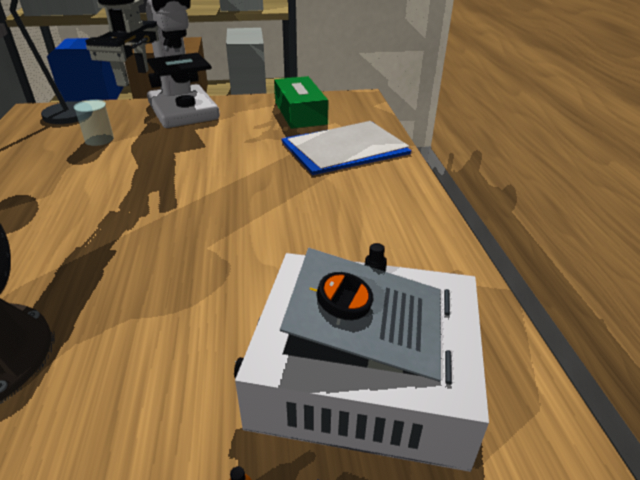

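The top view shows the unit's top corners near (359,137), (479,183), (433,320) and (305,270). The orange disc is near (390,237) and the eyepiece near (342,204), beside the hatch. The side view shows the hatch ajar, with the disc near (345,295).

```bash
cat > h.py <<'E'
from station import status, eyes
import cv2,numpy as np
def ray(n,p):
    c=eyes.calibration(n);K=np.array(c["camera_matrix"]);T=np.array(c["cam_to_world"])
    d=np.linalg.inv(K)@[p[0],p[1],1];d=T[:3,:3]@[d[0],-d[1],-d[2]];return T[:3,3],d/np.linalg.norm(d)
def plane(n,p,z):
    o,d=ray(n,p);return o+d*(z-o[2])/d[2]
def tri(a,b):
    A=np.zeros((3,3));B=np.zeros(3)
    for o,d in(ray("top",a),ray("side",b)):
        M=np.eye(3)-np.outer(d,d);A+=M;B+=M@o
    return np.linalg.solve(A,B)
def orange(f,box):
    h=cv2.cvtColor(f,cv2.COLOR_BGR2HSV);m=cv2.inRange(h,(3,170,110),(18,255,255))
    k=np.zeros_like(m);x0,y0,x1,y1=box;k[y0:y1,x0:x1]=m[y0:y1,x0:x1]
    n,l,s,c=cv2.connectedComponentsWithStats(k)
    pts=np.vstack([np.argwhere(l==i)[:,::-1] for i in range(1,n) if s[i,4]>60]).astype(np.int32)
    return pts
E
python3 - <<'E'
from h import *
t=cv2.imread("pics/top0.png");s=cv2.imread("pics/side0.png")
c=[plane("top",p,.12) for p in[(359,137),(479,183),(433,320),(305,270)]]
print(np.round(c,3),[round(np.linalg.norm(c[i]-c[i-1]),3) for i in range(4)])
g=cv2.cvtColor(t,cv2.COLOR_BGR2HSV);m=cv2.inRange(g,(0,0,130),(180,40,255));m[:, :285]=0;m[:120]=0;m[:,500:]=0;m[340:]=0
m=cv2.morphologyEx(m,cv2.MORPH_OPEN,np.ones((5,5)))
k=max(cv2.findContours(m,0,2)[0],key=cv2.contourArea);h=cv2.convexHull(k)
a=cv2.approxPolyDP(h,8,True)[:,0];print(a.tolist());c=[plane("top",p,.12) for p in a]
print(np.round(c,3).tolist(),[round(np.linalg.norm(c[i]-c[i-1]),3) for i in range(len(c))])
e=[]
for f,b in((t,(360,205,420,270)),(s,(300,260,390,330))):
    p=orange(f,b);el=cv2.fitEllipse(cv2.convexHull(p));print(el,len(p));e.append(el[0])
print("disc",tri(*e))
print("eyepiece top",plane("top",(342,203),.165), "bottle",plane("top",(470,327),.07))
for n,f,(x,y,w) in(("top",t,(300,130,200)),("side",s,(230,230,270))):
    pass
cv2.imwrite("pics/c.png",np.hstack([cv2.resize(t[130:330,295:495],(400,400)),cv2.resize(s[230:430,230:430],(400,400))]))
E
```

```text
[[ 0.791 -0.037  0.12 ]
 [ 0.709 -0.282  0.12 ]
 [ 0.431 -0.196  0.12 ]
 [ 0.512  0.054  0.12 ]] [np.float64(0.294), np.float64(0.258), np.float64(0.291), np.float64(0.263)]
[[358, 137], [478, 181], [452, 257], [337, 193]]
[[0.791, -0.035, 0.12], [0.713, -0.28, 0.12], [0.555, -0.23, 0.12], [0.67, 0.001, 0.12]] [np.float64(0.126), np.float64(0.256), np.float64(0.165), np.float64(0.258)]
((390.03900146484375, 234.87179565429688), (28.775785446166992, 31.152151107788086), 115.10000610351562) 399
((345.8135070800781, 291.3033142089844), (30.846952438354492, 45.6281852722168), 111.7913589477539) 531
disc [ 0.57957075 -0.10216395  0.17246138]
eyepiece top [ 0.63789375 -0.00914485  0.165     ] bottle [ 0.42619841 -0.27911229  0.07      ]
```

View pics/c.png

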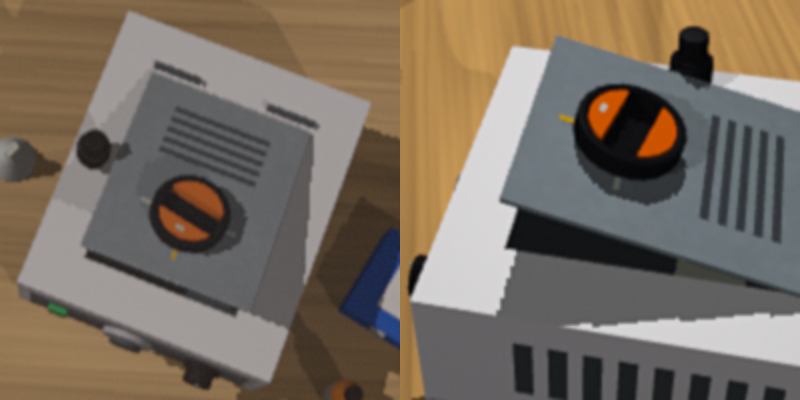

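```bash
python3 -m jog '[[18,-41,12,0,0,0],[18,-41,12,0,0,0],[18,-41,12,0,0,0],[18,-41,10,0,0,0],[18,-41,0,0,0,0],[18,-41,0,0,0,0],[18,-41,0,0,0,0],[18,-41,0,0,0,0],[18,-41,0,0,0,0],[18,-41,0,0,0,0],[18,-41,0,0,0,0],[18,-41,0,0,0,0]]' 0 20
```

```text
t: 1.3
eef_pos: [0.4107, 0.1363, 0.2668]
ee_rot: [-3.14, -0.009, -1.854]
force: [1.8, 1.4, -0.2]
width: 0.0011
```

```bash
python3 -m jog '[[19,-38,0,0,0,-0.01],[19,-38,0,0,0,-0.01],[19,-38,0,0,0,-0.01],[19,-38,0,0,0,0],[19,-38,0,0,0,0],[15,-26,-5,0,0,0],[0,0,0,0,0,0],[0,0,0,0,0,0]]'
python3 - <<'E'
from h import *
t=eyes.grab_frame("top");s=eyes.grab_frame("side")
cv2.imwrite("pics/c1.png",np.hstack([cv2.resize(t[130:330,295:495],(400,400)),cv2.resize(s[150:400,200:450],(400,400))]))
x=status.get_state();print(x['eef_pos'],x['ee_rot'],x['q'],x['force'])
E
```

```text
t: 2.1
eef_pos: [0.5226, -0.0953, 0.26]
ee_rot: [3.141, -0.009, -1.892]
force: [0.5, 0.3, -0.6]
width: 0.0006
[ 0.52234214 -0.09434483  0.26016399] [ 3.14126526 -0.00843327 -1.89006859] [ 0.19649291  0.10013293 -0.25354681  0.00763565 -1.22157014  1.05240109] [-0.10199771 -0.0193619  -0.14187073]
```

View pics/c1.png

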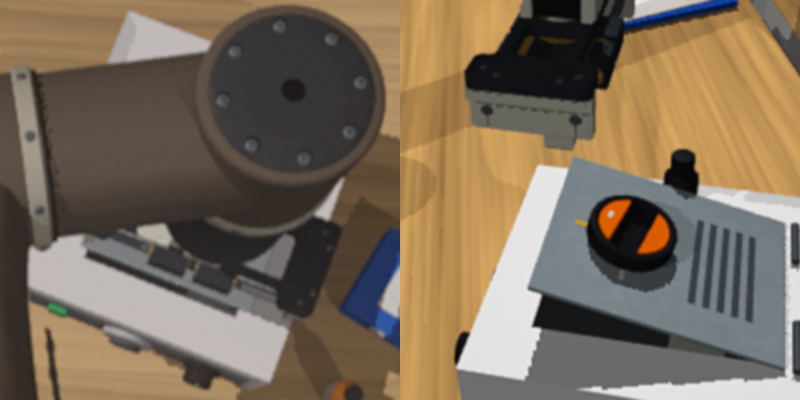

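```bash
python3 -m jog '[[-3,9,-25,0,0,0],[0,0,-25,0,0,0],[0,0,-20,0,0,0],[0,0,0,0,0,0]]'; python3 -m jog '[[0,0,-6,0,0,0],[0,0,-6,0,0,0],[0,0,-6,0,0,0],[0,0,-6,0,0,0],[0,0,-6,0,0,0],[0,0,0,0,0,0]]'
```

```text
t: 2.6
eef_pos: [0.5187, -0.0809, 0.1906]
ee_rot: [-3.137, -0.006, -1.884]
force: [-0.5, 0.2, -0.9]
width: 0.0004
t: 3.2
eef_pos: [0.5203, -0.0789, 0.1627]
ee_rot: [-3.132, -0.003, -1.881]
force: [1.2, 0.0, 0.2]
width: 0.0006
```

```bash
python3 -m jog '[[-1,-3,-8,0,0,0],[0,-1,-8,0,0,0],[0,0,-8,0,0,0],[0,0,-8,0,0,0]]'; python3 -m jog '[[0,0,-6,0,0,0],[0,0,-6,0,0,0],[0,0,-6,0,0,0]]'
```

```text
t: 3.6
eef_pos: [0.5201, -0.0834, 0.1294]
ee_rot: [-3.13, -0.002, -1.881]
force: [-1.0, 0.4, 1.8]
width: 0.0004
t: 3.9
eef_pos: [0.5203, -0.0835, 0.1235]
ee_rot: [-3.127, -0.005, -1.875]
force: [-32.4, 14.5, 74.0]
width: 0.0003
```

```bash
python3 -m jog '[[0,0,-1,0,0,0],[0,0,-1,0,0,0],[0,0,-1,0,0,0],[0,0,-1,0,0,0]]'; python3 -m jog '[[0,0,12,0,0,0],[0,0,15,0,0,0],[-10,3,20,0,0,0],[-25,8,25,0,0,0],[-45,15,15,0,0,0],[-45,15,10,0,0,0],[-30,10,0,0,0,0],[0,0,0,0,0,0]]'
python3 - <<'E'
from h import *
t=eyes.grab_frame("top");s=eyes.grab_frame("side")
cv2.imwrite("pics/s2.png",s);cv2.imwrite("pics/t2.png",t)
cv2.imwrite("pics/c2.png",np.hstack([cv2.resize(t[130:330,295:495],(400,400)),cv2.resize(s[200:400,230:430],(400,400))]))
E
```

```text
t: 4.3
eef_pos: [0.5211, -0.0831, 0.124]
ee_rot: [-3.121, -0.003, -1.873]
force: [-9.8, 5.4, 25.7]
width: -0.0001
t: 5.1
eef_pos: [0.3601, -0.0328, 0.2148]
ee_rot: [-3.133, -0.01, -1.878]
force: [0.9, 1.1, 0.1]
width: 0.0005
```

View pics/c2.png

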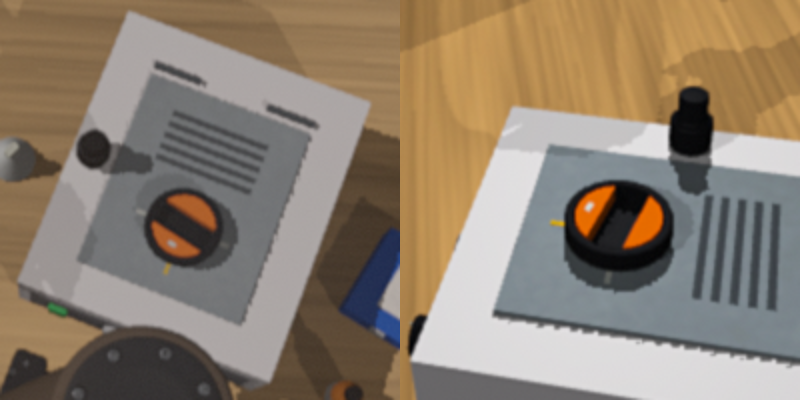

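The crop shows the hatch shut. The slot still runs along the unit's y, and the disc is at about crop (184,227), which is top pixel (387,243). Next I measure the disc at z=0.14 and the slot direction.

```bash
python3 - <<'E'
from h import *
t=cv2.imread("pics/t2.png");s=cv2.imread("pics/s2.png")
e=[]
for n,f,b in(("top",t,(360,210,420,275)),("side",s,(300,270,370,350))):
    p=orange(f,b);el=cv2.fitEllipse(cv2.convexHull(p));e.append(el[0]);print(n,el,len(p),plane(n,el[0],.14))
    # slot direction: line between the two orange halves' split
    w=np.array([plane(n,q,.14)[:2] for q in p]);c,sz,a=cv2.minAreaRect((w*1000).astype(np.float32));print(c,sz,a)
    _,lab=cv2.kmeans(w.astype(np.float32),2,None,(3,50,1e-6),5,cv2.KMEANS_PP_CENTERS)[0:2]
    m=[w[lab[:,0]==i].mean(0) for i in(0,1)];d=m[1]-m[0];print("norm to slot deg",np.degrees(np.arctan2(d[1],d[0])),"mid",(m[0]+m[1])/2,[int((lab==i).sum()) for i in (0,1)])
print(tri(*e))
E
```

```text
top ((386.4927673339844, 242.3859405517578), (30.67925453186035, 31.396656036376953), 52.72183609008789) 387 [ 0.57194652 -0.09956746  0.14      ]
(572.158935546875, -99.65182495117188) (52.694480895996094, 61.338584899902344) 59.11436462402344
norm to slot deg -30.797320731716916 mid [ 0.57199416 -0.09962472] [176, 211]
side ((338.9426574707031, 308.0701599121094), (30.9578857421875, 44.71905517578125), 93.42977142333984) 537 [ 0.57163133 -0.09944952  0.14      ]
(572.0477905273438, -98.45317077636719) (52.612430572509766, 60.768310546875) 61.35820388793945
norm to slot deg -30.195896109561037 mid [ 0.57169495 -0.09886482] [253, 284]
[ 0.57176073 -0.09955169  0.14013443]
```

```bash
python3 -m jog '[[40,-13,0,0,0,-0.05],[40,-13,0,0,0,-0.05],[40,-13,0,0,0,-0.05],[40,-13,0,0,0,-0.05],[35,-11,-5,0,0,-0.025],[10,-3,-5,0,0,0],[0,0,0,0,0,0]]'
```

```text
t: 5.9
eef_pos: [0.5816, -0.1063, 0.1951]
ee_rot: [-3.137, -0.016, -2.112]
force: [-0.7, 0.8, 0.1]
width: 0.0004
```

```bash
python3 -m jog '[[-9,6,-15,0,0.01,0.01],[0,0,-15,0,0,0],[0,0,-10,0,0,0],[0,0,0,0,0,0],[0,0,0,0,0,0]]'
```

```text
t: 6.4
eef_pos: [0.5703, -0.1014, 0.1506]
ee_rot: [3.133, -0.025, -2.102]
force: [0.2, 0.3, 0.5]
width: 0.0003
```

```bash
python3 -m jog '[[2,2,0,0.02,-0.012,0],[0,0,-4,0,0,0],[0,0,0,0,0,0]]'; python3 -m jog '[[0,0,-4,0,0,0],[0,0,-4,0,0,0],[0,0,-4,0,0,0],[0,0,-4,0,0,0]]'
```

```text
t: 6.7
eef_pos: [0.5733, -0.099, 0.1484]
ee_rot: [3.136, 0.002, -2.102]
force: [0.4, -0.1, -0.1]
width: 0.0007
t: 7.1
eef_pos: [0.5739, -0.0991, 0.1324]
ee_rot: [3.138, 0.003, -2.102]
force: [-1.3, 0.1, -0.9]
width: 0.0006
```

```bash
python3 -m jog '[[-2,-0.5,-2,0,0,0],[0,0,0,0,0,-0.1],[0,0,0,0,0,-0.1],[0,0,0,0,0,-0.1],[0,0,0,0,0,-0.1],[0,0,0,0,0,-0.1]]'
```

```text
t: 7.7
eef_pos: [0.5712, -0.0998, 0.1289]
ee_rot: [3.137, 0.002, -2.617]
force: [-0.5, 1.0, 1.2]
width: 0.0008
```

```bash
python3 -m jog '[[0.5,0,1,0,0,-0.1],[0,0,0,0,0,-0.1],[0,0,0,0,0,-0.1],[0,0,0,0,0,-0.1],[0,0,0,0,0,-0.1]]'; python3 -m jog '[[0,0,0,0,0,-0.08],[0,0,0,0,0,-0.08],[0,0,0,0,0,-0.08],[0,0,0,0,0,-0.08]]'; python3 -c "
from h import *
x=status.get_state();print(x['moment'],x['q'])"
```

```text
t: 8.2
eef_pos: [0.5711, -0.0996, 0.1292]
ee_rot: [3.137, 0.001, -3.138]
force: [-0.3, 0.7, 1.1]
width: 0.0007
t: 8.6
eef_pos: [0.5711, -0.0994, 0.1291]
ee_rot: [3.137, 0.002, 2.812]
force: [-1.0, 0.7, 0.8]
width: 0.0004
[ 0.20115649 -0.06941275  0.10001434] [ 0.1624391   0.28405658 -0.33354166 -0.00426431 -0.9494263  -0.48912986]
```

```bash
python3 -m jog '[[0,0,0,0,0,-0.06],[0,0,0,0,0,-0.06],[0,0,0,0,0,-0.06]]'; python3 -c "
from h import *
x=status.get_state();print(x['moment'])"; python3 -m jog '[[0,0,0,0,0,-0.04],[0,0,0,0,0,-0.04]]';  python3 -c "
from h import *
x=status.get_state();print(x['moment'])"
```

```text
t: 8.9
eef_pos: [0.5712, -0.0994, 0.1292]
ee_rot: [3.137, 0.002, 2.625]
force: [0.4, -0.4, 1.0]
width: 0.0006
[ 0.05506765 -0.36364446  0.63893614]
t: 9.1
eef_pos: [0.5713, -0.0994, 0.1292]
ee_rot: [3.138, 0.003, 2.545]
force: [-1.3, 0.6, -0.8]
width: 0.0006
[0.2049235  0.07327737 1.52674767]
```

```bash
python3 -m jog '[[0,0,0,0,0,-0.01],[0,0,0,0,0,-0.01],[0,0,0,0,0,-0.01],[0,0,0,0,0,0.1],[0,0,0,0,0,0.05],[0,0,0,0,0,0]]'; python3 -m jog '[[0,0,6,0,0,0],[0,0,10,0,0,0],[0,0,20,0,0,0],[0,0,30,0,0,0],[-20,7,25,0,0,0],[-45,15,0,0,0,0],[-45,15,0,0,0,0],[-45,15,0,0,0,0],[-45,15,0,0,0,0],[0,0,0,0,0,0]]'
python3 - <<'E'
from h import *
t=eyes.grab_frame("top");s=eyes.grab_frame("side")
cv2.imwrite("pics/c3.png",np.hstack([cv2.resize(t[130:350,280:540],(400,338)),cv2.resize(s[230:400,230:430],(400,338))]))
for n,f,b in(("top",t,(360,210,420,275)),("side",s,(300,270,370,350))):
    p=orange(f,b);w=np.array([plane(n,q,.14)[:2] for q in p])
    lab=cv2.kmeans(w.astype(np.float32),2,None,(3,50,1e-6),5,cv2.KMEANS_PP_CENTERS)[1]
    m=[w[lab[:,0]==i].mean(0) for i in(0,1)];d=m[1]-m[0];print("slot deg",np.degrees(np.arctan2(d[1],d[0]))-90,len(p))
E
```

```text
t: 9.7
eef_pos: [0.5714, -0.0994, 0.1291]
ee_rot: [3.138, 0.004, 2.672]
force: [-0.3, -0.1, 0.7]
width: 0.0004
t: 10.7
eef_pos: [0.3651, -0.0327, 0.228]
ee_rot: [3.134, 0.006, 2.651]
force: [1.3, 0.2, 1.2]
width: 0.0004
slot deg -17.79435832271244 363
slot deg -19.09067792694627 659
```

View pics/c3.png

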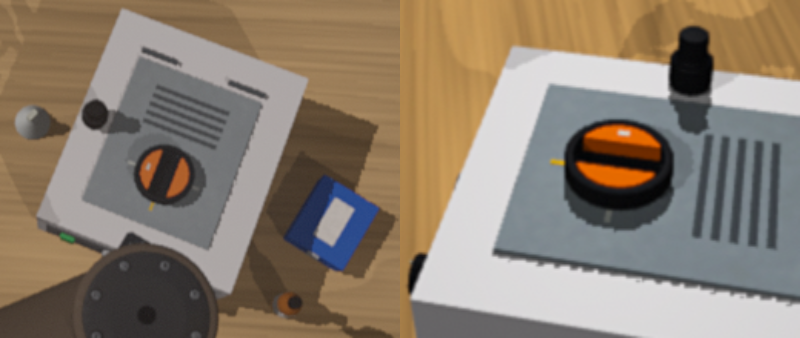

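The slot now lies along the unit's x, at about -18° in world, with its end at the yellow mark. The hatch is flat, the bystanders look unmoved, and the arm is clear of everything.

```bash
python3 -c "
from station import workorder;print(workorder.job_done())"
```

```text
the job is handed in; nothing more can be done
None
```

The hatch is shut and the fastener is turned to its stop. I handed the job in at about 10.8 s; no verdict is reported.

- **Hatch:** I pressed down on the front strip with the shut fingertips. It met its stop at 0.124 m with a brief peak of about 74 N on the tool (wrist limit 120 N). The camera afterwards put the disc top at 0.140 m, the shut height.
- **Fastener:** The disc was already about 12° clockwise at the start, so I matched the fingertips to the slot and turned them clockwise from there. At the end the resisting moment rose to about 1.5 N m, against 0.1 N m of friction.
- **Last checks:** The slot measured -17.8° in the top view and -19.1° in the side view, against -18° for the unit's x. That puts it within about 1° of locked.
- **Bystanders:** The eyepiece, bottle, lamp and slide box look unmoved in the final top view. I judged this by eye and did not measure it. The arm is clear of everything.

No check failed.

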